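Load the burnishing tumbler with steel balls

TASK

Load the tumbler: slide its cover fully open, take the copper cup out of the rack and pour all seven steel balls from it into the tub. Then stand the empty cup upright again, right down in the same rack pocket it came from, and after that slide the cover fully shut. Do not disturb the grey cup of punches, the oil bottle or the wrench.

Things in the scene. Friction and masses are not known exactly. Their poses are not given: they have to be found in the camera images.
- tumbler: Green bench tumbler, fixed to the bench, 170 (x) x 320 (y) x 100 mm high, plus two 9 mm high aluminium guide bars along y on its top at x = +-80 mm (top at 109 mm). Origin: centre of its underside. Its square open tub is in the -y half, the solid motor housing in the +y half. The tub opening is 136 x 136 mm, centred at y = -80 mm; walls 12 to 17 mm thick
- tub_mouth (a point): centre of the tub's opening, level with the tumbler's 100 mm high top (axes as the tumbler's)
- tub_floor (a point): centre of the tub's inner floor, 69 mm below the opening (axes as the tumbler's)
- cover (a joint): travel in m of the flat steel sliding cover (151 x 150 x 5 mm) on top of the tumbler: 0 = fully shut over the tub, 0.145 = fully open, parked over the motor housing; it slides along the tumbler's +y to open; slides with about 2 N and stays where it is left
- cover_fin (a point): a point on the upright red fin in the middle of the cover, 30 mm above the cover's underside; the fin is 34 mm (x) x 12 mm (y) and stands 42 mm above the cover plate (its top is 17 mm above this point); moves with the cover (axes as the tumbler's)
- rack: wooden block fixed to the bench, 250 (x) x 100 (y) x 40 mm high, with two round pockets, 57 mm wide and 25 mm deep, at x = -65 and +65 mm. Origin: centre of its underside
- cup: copper-coloured open cup, loose, tapered: 40 mm outer diameter at the foot, 64 mm at the rim, 95 mm high, walls 2.5 mm, floor 4 mm thick, about 110 g; origin: centre of its underside, z up to the mouth. Stands in one of the rack's pockets with 70 mm showing, the seven balls inside
- cup_rim (a point): centre of the copper cup's mouth, 95 mm above its origin
- punch_cup: grey plastic cup of the same shape with four metal punches standing in it (up to 21 mm above its rim), in the rack's other pocket; origin: centre of its underside. A bystander
- oil: small yellow oil bottle with red cap, 44 mm wide, 75 mm high, standing on the bench; origin: centre of its underside. A bystander
- wrench: steel wrench 160 mm long lying flat on the bench along its x axis; origin: underside, near its middle. A bystander
- ball0: steel ball 1 of 7, 16 mm diameter, 17 g, origin at its centre; starts in the copper cup
- ball1: steel ball 2 of 7, 16 mm diameter, 17 g, origin at its centre; starts in the copper cup
- ball2: steel ball 3 of 7, 16 mm diameter, 17 g, origin at its centre; starts in the copper cup
- ball3: steel ball 4 of 7, 16 mm diameter, 17 g, origin at its centre; starts in the copper cup
- ball4: steel ball 5 of 7, 16 mm diameter, 17 g, origin at its centre; starts in the copper cup
- ball5: steel ball 6 of 7, 16 mm diameter, 17 g, origin at its centre; starts in the copper cup
- ball6: steel ball 7 of 7, 16 mm diameter, 17 g, origin at its centre; starts in the copper cup
Not all that is in view belongs to the job. Leave any purple look-alike of the cup alone.

How it is judged:
On the way, in this order (a step that is already met when the one before it is completed fails the run):
1. the cover is slid fully open (value of joint cover above 0.13 m), for 0.1 s.
2. the copper cup is tipped over the tub (angle between cup's own z axis and vertical above 1 rad and horizontal distance between cup_rim and tub_mouth below 0.12 m), for 0.1 s.
3. all seven balls are in the tub (horizontal distance between each of ball0, ball1, ball2, ball3, ball4, ball5, ball6 and tub_floor below 0.095 m and z of ball0 in the frame of tub_floor between 0 and 0.06 m and z of ball1 in the frame of tub_floor between 0 and 0.06 m and z of ball2 in the frame of tub_floor between 0 and 0.06 m and z of ball3 in the frame of tub_floor between 0 and 0.06 m and z of ball4 in the frame of tub_floor between 0 and 0.06 m and z of ball5 in the frame of tub_floor between 0 and 0.06 m and z of ball6 in the frame of tub_floor between 0 and 0.06 m), for 0.2 s.
4. the cup is back in its pocket, upright and let go, with the cover still open (distance of cup from where it was at the start of the episode below 0.01 m and angle between cup's own z axis and vertical below 0.12 rad and contact force between the fingers and cup below 0.1 N and value of joint cover above 0.05 m), for 0.2 s.
At the end, for the whole second after the job is handed in: all seven balls lie in the tub (below its rim), the copper cup is seated in the pocket it came from (within 10 mm of its start, within 7 degrees of upright) at rest, and the cover is shut to within 8 mm (all of step 3 and distance of cup from where it was at the start of the episode below 0.01 m and angle between cup's own z axis and vertical below 0.12 rad and value of joint cover below 0.008 m and linear speed of cup below 0.02 m/s); the robot touches nothing.
It fails at once if the grey cup of punches is pulled out, moved by more than 20 mm or tipped (distance of punch_cup from where it was at the start of the episode above 0.02 m or angle between punch_cup's own z axis and vertical above 0.35 rad).
It fails at once if the oil bottle is moved by more than 30 mm or tipped over (distance of oil from where it was at the start of the episode above 0.03 m or angle between oil's own z axis and vertical above 0.5 rad).
It fails at once if the wrench is moved by more than 30 mm (distance of wrench from where it was at the start of the episode above 0.03 m).
It also fails if it takes over 72 s, if anything falls off the work surface, if the arm or the gripper's body presses on something with over 40 N, if the wrist force passes 120 N, or if a joint passes its speed limit or range.

ROBOT

A 6-joint arm with a two-finger parallel gripper is mounted at the origin on the work surface. World frame = base frame: x ahead of the robot, y to its left, z up, the work surface at z = 0. Lengths are in m, angles in rad, forces in N, time in s.
With the tool pointing down it reaches from about 0.425 to 0.95 m from the base axis. Payload 3.5 kg.
Tool frame: the origin (TCP) lies at the very end of the fingers, on their centre line; the grasp point (between the pads) lies 19 mm behind it (ctrl.pinch_z is the distance from the TCP to the grasp point, in m); z points along the fingers, y is the line along which they close (so a half turn about z gives the same grasp; the last joint's range is limited). The gripper opens to 85 mm and grips with 20 to 120 N. Pads are 22 mm wide; open, the fingers measure 114 mm over their backs; the gripper's body (76 mm by 85 mm) begins 54 mm behind the grasp point. The pads swing forward as they close: fully open they stand 13 mm farther back than shut.
Start: joints at [1.141, 0.286, 1.577, -0, 1.279, -0.15], TCP at [0.186, 0.649, 0.231] pointing down, gripper open.
Joint ranges: [-2.77, 2.77], [-0.9, 2.22], [0.21, 2.48], [-1.53, 4.67], [0.24, 2.81], [-2.84, 2.84]. Speed limits (rad/s): [2.79, 2.79, 3.14, 3.14, 3.14, 3.14].

INTERFACE

Orientations are given as a unit quaternion [x, y, z, w].
In Python, from plant import ctrl gives the robot as it stands. The module is installed in compiled form; this text tells all that it offers.
- The arm moves only by the shell command python3 -m crank 'ROWS' [OPENING] [FORCE]. ROWS is JSON, a list of rows, each a list of 6 numbers: the shift along the tool's x, y, z in cm, then the turn, a rotation vector about the tool's x, y, z in rad. In form: [[tx, ty, tz, rx, ry, rz], ...]. A call has 1 to 10 rows; each row is the pose to reach, as a shift and turn from the pose commanded when the call began, along the tool's axes at that moment; what a row does not reach only later rows make up. A row lasts 1/10 s, in which the tool goes at most 50 mm and 8.59 degrees, less where a joint would pass 70% of its speed; a pose out of reach is approached as far as the arm can. A call with a gripper value outside its range is refused whole. OPENING is the opening, from 0 (shut) to 1 (fully open), set as the call begins (- or left out, the last holds). The fingers move at their own pace and stop on an object; FORCE is the grip in N (left out, the last holds). Time passes only in rows, so rows that repeat a pose let the fingers close. It gives the time, the measured TCP pose, the force, the opening and the grip force at its end, in the units of the state.
- ctrl.get_state(): the state, without advancing time (a new reading comes with each control period).
- ctrl.read_camera(name): name is "side" or "top"; returns (picture, depth): 420x560x3 uint8, blue, green, red; 420x560 float32, m along the optical axis (not along the pixel's ray), 0 where there is no reading.
- ctrl.camera_info(name): a dict with "K" (3x3 intrinsics, pixels), "k1" (the pictures are not rectified: a ray, as slopes to the right and down, at radius r is drawn at 1 + k1 r^2 times it, then the intrinsics apply), "origin" and "orientation" of the camera in the world. Camera axes: x right, y down, z forward; pixel columns grow to the right and rows downward; lengths in m; the calibration is good to about 2 mm. A picture is of the moment at which its call begins. camera_info takes no time and is no camera call.
- ctrl.sign_off(): hands the job in; it is judged then, once.
The state is a dict: "time": time; "qpos": joint angles; "dq": joint speeds; "joint_efforts": joint torques, N m; "eef_pos": TCP position; "tcp_rot": TCP orientation; "contact_force": force on the tool from outside, world axes, zero at the start; "wrist_torque": the same for the moment, N m; "opening": opening from 0.0 (shut) to 1.0 (fully open); "finger_force": force on a finger pad.
Only numpy, scipy, OpenCV 4.12 (cv2) and the standard library are available. Lean on these libraries where they do the work, as an engineer would, in place of code of your own. Each camera call takes 0.05 s, during which the arm holds its last target. There are 200 camera calls.

## Working session

There is one attempt and no reset: what is moved stays moved. The work goes in short steps, Python scripts to look and compute and a shell command to move; the robot and the scene stay as the last step left them, time stands still between calls to the robot, and variables do not carry over. Pictures are saved under pics/ and viewed, at most 10 in all, crops included, and the job is handed in when it is done.

```bash
mkdir -p pics
python3 - <<'E'
from plant import ctrl
import cv2,numpy as np
for n in("side","top"):
    p,d=ctrl.read_camera(n); cv2.imwrite(f"pics/{n}0.png",p); np.savez(f"{n}0.npz",p=p,d=d)
    i=ctrl.camera_info(n); print(n,i)
s=ctrl.get_state(); print(s, ctrl.pinch_z)
E
```

```text
side {'K': array([[428.22358435,   0.        , 279.6297505 ],
       [  0.        , 428.22358435, 214.81242378],
       [  0.        ,   0.        ,   1.        ]]), 'k1': 0.030333901872724514, 'origin': array([-0.01514578, -0.50847589,  0.585162  ]), 'orientation': array([ 0.81653726, -0.31758239,  0.1762678 , -0.44870703])}
top {'K': array([[436.83684913,   0.        , 283.07313532],
       [  0.        , 436.83684913, 208.23164598],
       [  0.        ,   0.        ,   1.        ]]), 'k1': -0.09196951649045586, 'origin': array([ 0.31830242, -0.00593724,  1.02847943]), 'orientation': array([-0.6989872 ,  0.70825489, -0.06396982,  0.07549682])}
{'time': 0.1, 'qpos': array([ 1.14100119e+00,  2.87094612e-01,  1.57801953e+00, -1.11235991e-06,
        1.27859643e+00, -1.50005570e-01]), 'dq': array([ 0.00051885, -0.00407977, -0.00393447, -0.00084838,  0.00122696,
       -0.00064971]), 'joint_efforts': array([ 7.03816841e-04, -4.07296586e+01, -2.93697363e+01, -1.53289088e-04,
        3.44642074e-03, -9.07711986e-07]), 'eef_pos': array([0.18613135, 0.64821849, 0.2300798 ]), 'tcp_rot': array([ 1.39438687e-01,  9.90230140e-01, -1.01492087e-03, -3.02199606e-04]), 'contact_force': array([ 0.29109914, -0.18258034, -0.16604588]), 'wrist_torque': array([ 0.01208261, -0.0368688 , -0.03618864]), 'finger_force': 0.0, 'opening': 0.9970816775262811} 0.0187
```

View pics/top0.png

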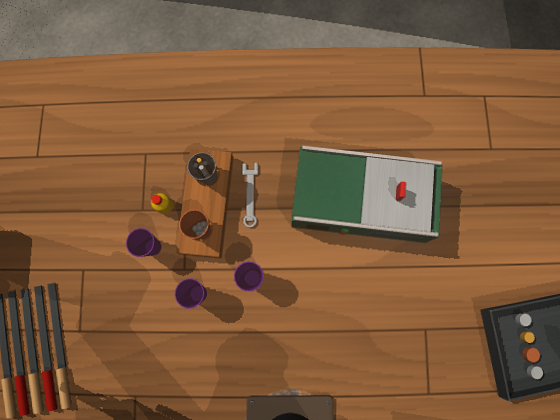

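View pics/side0.png

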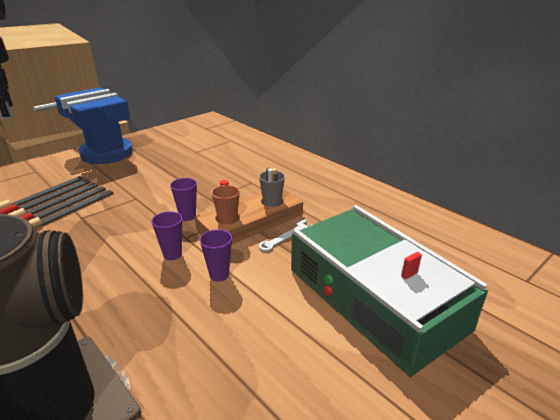

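Top view: the copper cup is at (194,224), the punch cup at (202,166), and oil at (160,202). The wrench is at (250,195), the tumbler at (367,192), and the red fin at (401,190). Side view: copper cup (226,205), fin (411,265). The cup candidates are the copper one at (194,224), standing in the rack with balls in it, and purple look-alikes at (141,242), (190,293) and (249,276) on the bench. The copper one fits the description. I'll check it in a crop and measure.

```bash
cat > h.py <<'E'
import numpy as np,cv2
from plant import ctrl
from scipy.spatial.transform import Rotation as R
from scipy.optimize import least_squares
def cam(n):
    i=ctrl.camera_info(n); return i["K"],np.array([i["k1"],0,0,0,0.]),np.array(i["origin"]),R.from_quat(i["orientation"]).as_matrix()
def cloud(n,d):
    K,D,o,M=cam(n); v,u=np.mgrid[:420,:560]
    r=cv2.undistortPoints(np.stack([u,v],-1).reshape(-1,1,2).astype(float),K,D).reshape(420,560,2)
    c=np.dstack([r*d[...,None],d]); return c@M.T+o
def ray(n,uv):
    K,D,o,M=cam(n); r=cv2.undistortPoints(np.array([[uv]],float),K,D)[0,0]; return o,M@np.r_[r,1]
def tri(a,b):
    o1,d1=ray("top",a);o2,d2=ray("side",b)
    s=np.linalg.lstsq(np.c_[d1,-d2],o2-o1,rcond=None)[0]; p,q=o1+s[0]*d1,o2+s[1]*d2
    return (p+q)/2,np.linalg.norm(p-q)
def proj(n,p):
    K,D,o,M=cam(n); return cv2.projectPoints(((np.atleast_2d(p)-o)@M).reshape(-1,1,3),np.zeros(3),np.zeros(3),K,D)[0].reshape(-1,2)
def circ(P):
    f=least_squares(lambda x:np.hypot(P[:,0]-x[0],P[:,1]-x[1])-x[2],[*P[:,:2].mean(0),.03],loss="soft_l1",f_scale=.002); return f.x
def rect(P):
    return cv2.minAreaRect((P[:,:2]*1000).astype(np.float32))
E
python3 - <<'E'
from h import *
C={}
for n in("side","top"):
    f=np.load(n+"0.npz"); C[n]=(cloud(n,f["d"]),cv2.cvtColor(f["p"],cv2.COLOR_BGR2HSV),f["d"]>0)
def box(n,u0,u1,v0,v1):
    X,H,ok=C[n]; m=np.zeros(ok.shape,bool);m[v0:v1,u0:u1]=1; return X,H,m&ok
for n,b in(("top",(174,213,205,242)),("side",(208,245,180,228))):
    X,H,m=box(n,*b); P=X[m&(X[...,2]>.08)]; zt=np.percentile(P[:,2],97); Q=P[P[:,2]>zt-.006]; print("cup",n,zt,circ(Q),len(Q))
for n,b in(("top",(186,218,148,184)),):
    X,H,m=box(n,*b); P=X[m&(X[...,2]>.08)]; z=P[:,2];print("punch zpct",np.percentile(z,[50,90,97])); Q=P[(z>.1)&(z<.116)]; print(circ(Q),len(Q))
for n,b in(("top",(385,420,172,210)),("side",(395,430,245,285))):
    X,H,m=box(n,*b); red=m&((H[...,0]<8)|(H[...,0]>172))&(H[...,1]>150); P=X[red&(X[...,2]>.11)]; zt=np.percentile(P[:,2],97)
    print("fin",n,zt,P.mean(0),rect(P[P[:,2]>zt-.012]),len(P))
X,H,m=box("top",280,455,140,245); P=X[m&(X[...,2]>.088)&(X[...,2]<.125)]; print("tumbler",rect(P),np.percentile(P[:,2],[5,50,97]))
g=m&(X[...,2]>.09); 
for (u,v) in((330,190),(380,170),(400,215),(250,195)): print((u,v),X[v,u])
X,H,m=box("top",170,240,140,265); P=X[m&(X[...,2]>.03)&(X[...,2]<.05)]; print("rack",rect(P),np.median(P[:,2]))
X,H,m=box("top",148,173,190,215); P=X[m&(X[...,2]>.03)&(H[...,1]>150)]; print("oil",P[P[:,2]>.06].mean(0),P[:,2].max())
p=cv2.imread("pics/top0.png")[140:270,130:270]; cv2.imwrite("pics/crop.png",cv2.resize(p,None,fx=4,fy=4))
for a,b in (((401,184),(412,255)),((194,212),(226,188))): print("tri",tri(a,b))
E
```

```text
cup top 0.11122857243060555 [0.47075013 0.2004586  0.03045246] 127
cup side 0.11075481806774505 [0.46974744 0.19957491 0.03013566] 145
punch zpct [0.10498297 0.12284691 0.12983975]
[0.60073994 0.18724746 0.02931386] 216
fin top 0.15087725350537592 [ 0.53103055 -0.23881599  0.13922581] ((531.923828125, -241.0889892578125), (10.400843620300293, 30.4886531829834), 82.35465240478516) 128
fin side 0.14881574660235042 [ 0.52507775 -0.24564247  0.1327486 ] ((528.9246826171875, -243.9345245361328), (10.08935546875, 30.971410751342773), 83.15601348876953) 322
tumbler ((540.357177734375, -178.92242431640625), (319.8956604003906, 171.6586456298828), 82.38333892822266) [0.09748779 0.10335679 0.10988912]
(330, 190) [ 0.54396789 -0.09502931  0.09746932]
(380, 170) [ 0.58546423 -0.20565092  0.10603652]
(400, 215) [ 0.48511925 -0.24422623  0.10234384]
(250, 195) [0.5564563  0.08874094 0.00730493]
rack ((538.0770874023438, 209.00140380859375), (133.1034393310547, 252.32179260253906), 84.18714904785156) 0.03983366397712795
oil [0.53446637 0.29583071 0.07288772] 0.07936311412329933
tri (array([ 0.54214699, -0.23834507,  0.14133262]), np.float64(0.005711667643372051))
tri (array([0.48866198, 0.20550364, 0.11011157]), np.float64(0.01939138879051069))
```

View pics/crop.png

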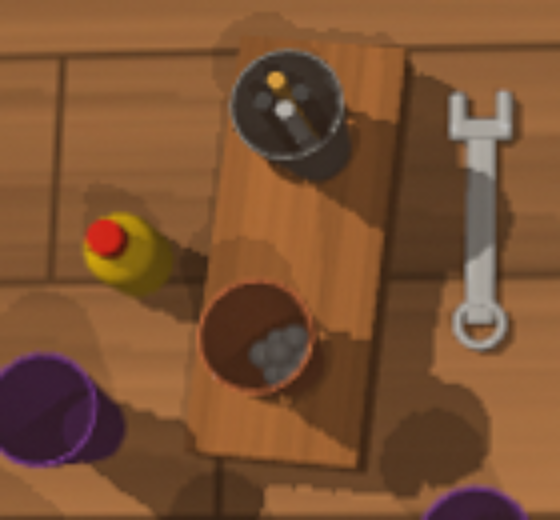

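The crop confirms the copper cup with the steel balls in it, with its rim around (255,338) in the crop. The purple cups are clearly different. The rim at z 0.110, the 131 mm between the two cups and the fin top at about 0.148 all fit the text. The cover starts about 15 mm open, with the fin at about (0.530,-0.243). I'll go to the fin first.

```bash
cat >> h.py <<'E'
def go(pos,z,y):
    "shift (cm, tool axes) and rotvec from the present pose to TCP pos, tool z axis z, closing axis y (either sign)"
    s=ctrl.get_state(); M=R.from_quat(s["tcp_rot"]).as_matrix(); z=np.array(z,float);z/=np.linalg.norm(z)
    out=[]
    for sg in(1,-1):
        v=sg*np.array(y,float); v-=z*(v@z); v/=np.linalg.norm(v)
        out.append(R.from_matrix(M.T@np.c_[np.cross(v,z),v,z]).as_rotvec())
    t=M.T@(np.array(pos)-s["eef_pos"])*100
    for o in out: print("shift",t.round(2),"turn",o.round(3))
    with open("log.txt","a") as f: f.write(repr([*s["qpos"],*s["eef_pos"],*s["tcp_rot"]])+"\n")
E
python3 -c "
from h import *
go((.5,.3,.28),(0,0,-1),(.1326,.9912,0))
go((.530,-.243,.2),(0,0,-1),(.1326,.9912,0))"
```

```text
shift [-39.78 -24.81  -4.95] turn [-0.002 -0.    -0.147]
shift [-39.78 -24.81  -4.95] turn [-1.000e-03  3.000e-03  2.995e+00]
shift [-57.66 -76.15   3.15] turn [-0.002 -0.    -0.147]
shift [-57.66 -76.15   3.15] turn [-1.000e-03  3.000e-03  2.995e+00]
```

```bash
python3 -m crank '[[-39.8,-24.8,-5,0,0,-0.147],[-39.8,-24.8,-5,0,0,-0.147],[-39.8,-24.8,-5,0,0,-0.147],[-39.8,-24.8,-5,0,0,-0.147],[-39.8,-24.8,-5,0,0,-0.147],[-39.8,-24.8,-5,0,0,-0.147],[-39.8,-24.8,-5,0,0,-0.147],[-39.8,-24.8,-5,0,0,-0.147],[-39.8,-24.8,-5,0,0,-0.147],[-39.8,-24.8,-5,0,0,-0.147]]' 1 30
python3 -c "
from h import *
go((.530,-.243,.2),(0,0,-1),(.1326,.9912,0))"
```

```text
time: 1.1
eef_pos: [0.5027, 0.2972, 0.2814]
tcp_rot: [0.068, 0.998, -0.0, 0.0]
contact_force: [-0.2, 0.3, 0.3]
opening: 1.0
finger_force: 0.0
shift [-10.05 -53.14   8.19] turn [-0.001  0.001 -0.004]
shift [-10.05 -53.14   8.19] turn [1.000e-03 1.000e-03 3.138e+00]
```

```bash
python3 -m crank '[[-10,-53,8,0,0,0],[-10,-53,8,0,0,0],[-10,-53,8,0,0,0],[-10,-53,8,0,0,0],[-10,-53,8,0,0,0],[-10,-53,8,0,0,0],[-10,-53,8,0,0,0],[-10,-53,8,0,0,0],[-10,-53,8,0,0,0],[-10,-53,8,0,0,0]]'
python3 -m crank '[[0,0,0,0,0,0],[0,0,0,0,0,0],[0,0,0,0,0,0],[0,0,0,0,0,0]]'
python3 -c "
from h import *
go((.530,-.243,.118),(0,0,-1),(.1326,.9912,0))"
```

```text
time: 2.1
eef_pos: [0.5264, -0.1953, 0.2073]
tcp_rot: [0.067, 0.998, 0.0, -0.0]
contact_force: [0.8, -0.1, 0.1]
opening: 1.001
finger_force: 0.0
time: 2.5
eef_pos: [0.5271, -0.192, 0.2081]
tcp_rot: [0.065, 0.998, 0.0, 0.0]
contact_force: [0.9, 0.1, 0.6]
opening: 1.001
finger_force: 0.0
shift [-0.96 -5.02  9.01] turn [0.    0.    0.002]
shift [-0.96 -5.02  9.01] turn [-0.     0.    -3.139]
```

```bash
python3 -m crank '[[-0.5,-2.5,0,0,0,0],[-1,-5,0,0,0,0],[-1,-5,0,0,0,0],[-1,-5,3,0,0,0],[-1,-5,6,0,0,0],[-1,-5,8,0,0,0],[-1,-5,9,0,0,0],[-1,-5,9,0,0,0],[-1,-5,9,0,0,0]]'
python3 -c "
from h import *
go((.530,-.243,.118),(0,0,-1),(.1326,.9912,0))"
```

```text
time: 3.4
eef_pos: [0.531, -0.244, 0.1192]
tcp_rot: [0.066, 0.998, -0.0, 0.001]
contact_force: [-0.4, -0.5, -0.1]
opening: 0.998
finger_force: 0.0
shift [0.11 0.09 0.12] turn [-0.001  0.002  0.001]
shift [0.11 0.09 0.12] turn [-2.00e-03 -1.00e-03 -3.14e+00]
```

```bash
python3 -m crank '[[0,0,0,0,0,0],[0,0,0,0,0,0],[0,0,0,0,0,0],[0,0,0,0,0,0],[0,0,0,0,0,0],[0,0,0,0,0,0],[0,0,0,0,0,0]]' 0 30
```

```text
time: 4.1
eef_pos: [0.5304, -0.2442, 0.1183]
tcp_rot: [0.066, 0.998, 0.0, 0.0]
contact_force: [-0.5, 1.0, 1.9]
opening: 0.134
finger_force: 32.4
```

```bash
python3 -m crank '[[0,2,0,0,0,0],[0,5,0,0,0,0],[0,8,0,0,0,0],[0,10.5,0,0,0,0],[0,12,0,0,0,0],[0,12.8,0,0,0,0],[0,12.8,0,0,0,0],[0,12.8,0,0,0,0]]'
python3 - <<'E'
from h import *
s=ctrl.get_state();p=s["eef_pos"]
print("along y_t from tumbler centre", (p[:2]-[.5404,-.1789])@[.1326,.9912], s["contact_force"])
E
```

```text
time: 4.9
eef_pos: [0.5472, -0.1172, 0.1183]
tcp_rot: [0.066, 0.998, 0.001, -0.0]
contact_force: [-2.2, 2.1, 4.6]
opening: 0.135
finger_force: 32.8
along y_t from tumbler centre 0.062049165779625846 [-2.20161479  2.08401161  4.59099992]
```

```bash
python3 -m crank '[[0,0.2,0,0,0,0],[0,0.4,0,0,0,0],[0,0.4,0,0,0,0]]'
python3 -m crank '[[0,-0.1,0,0,0,0],[0,-0.1,0,0,0,0],[0,-0.1,0,0,0,0],[0,-0.1,0,0,0,0],[0,-0.1,0,0,0,0]]' 1
python3 -m crank '[[0,0,-3,0,0,0],[0,0,-7,0,0,0],[0,0,-12,0,0,0],[0,0,-16,0,0,0],[0,0,-16,0,0,0],[0,0,-16,0,0,0]]'
python3 - <<'E'
from h import *
p,d=ctrl.read_camera("top"); cv2.imwrite("pics/top1.png",p)
X=cloud("top",d);H=cv2.cvtColor(p,cv2.COLOR_BGR2HSV)
go((.53,.05,.3),(0,1,0),(1,0,0))
E
```

```text
time: 5.2
eef_pos: [0.5476, -0.1143, 0.1183]
tcp_rot: [0.067, 0.998, -0.0, -0.0]
contact_force: [-3.2, -1.7, 5.1]
opening: 0.135
finger_force: 32.9
time: 5.7
eef_pos: [0.5475, -0.1144, 0.1177]
tcp_rot: [0.066, 0.998, 0.0, -0.0]
contact_force: [-0.2, 0.8, -0.8]
opening: 0.964
finger_force: 0.0
time: 6.3
eef_pos: [0.5481, -0.1146, 0.2794]
tcp_rot: [0.066, 0.998, -0.0, 0.001]
contact_force: [-0.5, 0.4, -1.1]
opening: 1.003
finger_force: 0.0
shift [ 3.89 16.05 -2.26] turn [-1.111  1.268  1.111]
shift [ 3.89 16.05 -2.26] turn [-1.306 -1.144 -1.307]
```

View pics/top1.png

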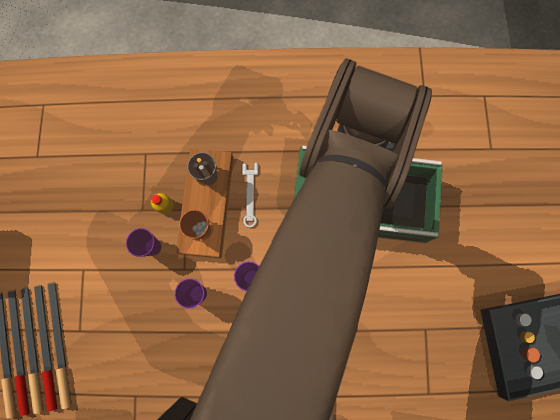

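The tub is now uncovered (opening around (410,195)), the cover rests against its end stop, and the cup and bystanders haven't moved. Next I'll tilt the tool part-way towards a sideways grasp and identify the arm's kinematics from the states logged on the way.

```bash
python3 -m crank '[[0,0,-4,-0.15,0,0],[0,2,-8,-0.3,0,0],[0,4,-10,-0.45,0,0],[0,4,-10,-0.6,0,0],[0,4,-10,-0.6,0,0],[0,4,-10,-0.6,0,0]]'
python3 -c "
from h import *
go((.53,.05,.3),(0,1,0),(1,0,0));print(ctrl.get_state()['qpos'].round(3))"
python3 -m crank '[[0,0,-2,-0.15,0,0],[0,0,-3,-0.3,0,0],[0,0,-4,-0.45,0,0],[0,0,-4,-0.45,0,0],[0,0,-4,-0.45,0.2,0.2],[0,0,-4,-0.45,0.2,0.4],[0,0,-4,-0.45,0.2,0.4]]'
python3 -c "
from h import *
go((.53,.05,.3),(0,1,0),(1,0,0));print(ctrl.get_state()['qpos'].round(3))
L=np.array([eval(l) for l in open('log.txt')])
L=np.unique(L,axis=0)
def fk(q,p,tool=True):
    d1,a1,l1,a3,l2,l3,b=p
    Ry=lambda a:R.from_euler('y',a);Rz=lambda a:R.from_euler('z',a)
    A=Rz(q[0]);x=A.apply([a1,0,d1]);A=A*Ry(q[1]);x=x+A.apply([0,0,l1]);A=A*Ry(q[2]);x=x+A.apply([a3,0,l2])
    A=A*Rz(q[3])*Ry(q[4])*Rz(q[5]+b); return x+A.apply([0,0,l3]),A,x
import itertools
for s in itertools.product((1,-1),repeat=2):
    S=np.array([1,1,1,s[0],1,s[1]])
    def res(p):
        r=[]
        for l in L:
            x,A,_=fk(l[:6]*S,p); r+=list(x-l[6:9])+list(.2*(A.inv()*R.from_quat(l[9:])).as_rotvec())
        return r
    for b in(0,1.57,3.14,-1.57):
        f=least_squares(res,[.3,.1,.4,0,.4,.25,b]); 
        if f.cost<1e-2: print(s,f.x.round(4),f.cost)
"
```

```text
time: 6.95
eef_pos: [0.5523, -0.0751, 0.375]
tcp_rot: [0.065, 0.953, 0.295, 0.017]
contact_force: [0.5, -0.5, 0.4]
opening: 0.999
finger_force: 0.0
shift [ 3.84  5.74 13.04] turn [-0.655  0.842  1.365]
shift [ 3.84  5.74 13.04] turn [-0.858 -0.668 -1.502]
[-0.558  0.008  1.707  0.542  1.686 -2.001]
time: 7.65
eef_pos: [0.5502, -0.0958, 0.4107]
tcp_rot: [0.214, 0.831, 0.499, -0.12]
contact_force: [0.2, 0.7, -0.3]
opening: 0.999
finger_force: 0.0
shift [ 0.65 -3.6  18.05] turn [-0.252  0.452  1.055]
shift [ 0.65 -3.6  18.05] turn [-0.516 -0.287 -2.015]
[-0.684  0.158  1.64   0.87   2.009 -1.646]
```

```bash
cat > kin.py <<'E'
from h import *
Ry=lambda a:R.from_euler('y',a);Rz=lambda a:R.from_euler('z',a)
def fk(q,p,S):
    d1,a1,l1,a3,l2,l3,b,q20=p; q=np.array(q)*S
    A=Rz(q[0]);x=A.apply([a1,0,d1]);A=A*Ry(q[1]+q20);x=x+A.apply([0,0,l1]);e=x;A=A*Ry(q[2]-q20);x=x+A.apply([a3,0,l2])
    A=A*Rz(q[3])*Ry(q[4])*Rz(q[5]+b); return x+A.apply([0,0,l3]),A,x,e
def fit():
    import itertools
    L=np.unique(np.array([eval(l) for l in open('log.txt')]),axis=0); best=None
    for s in itertools.product((1,-1),repeat=2):
        S=np.array([1,1,1,s[0],1,s[1]])
        def res(p):
            r=[]
            for l in L:
                x,A,*_=fk(l[:6],p,S); r+=list(x-l[6:9])+list(.2*(A.inv()*R.from_quat(l[9:])).as_rotvec())
            return np.array(r)
        for b in(0,1.57,3.14,-1.57):
            f=least_squares(res,[.3,.1,.4,0,.4,.25,b,0])
            if best is None or f.cost<best[0]: best=(f.cost,f.x,S,np.abs(res(f.x)).max())
    return best
if __name__=="__main__":
    c,p,S,m=fit(); print(c,p.round(4),S,m); np.savez("kin.npz",p=p,S=S)
    L=np.unique(np.array([eval(l) for l in open('log.txt')]),axis=0); print(L[:,:9].round(3))
E
python3 kin.py
```

```text
0.02901753223944486 [0.3878 0.0378 0.515  0.1543 0.5114 0.3582 1.5708 0.1244] [1 1 1 1 1 1] 0.10040135765152997
[[-6.840e-01  1.580e-01  1.640e+00  8.700e-01  2.009e+00 -1.646e+00
   5.500e-01 -9.600e-02  4.110e-01]
 [-6.040e-01  2.060e-01  1.891e+00  0.000e+00  1.043e+00 -2.043e+00
   5.310e-01 -2.440e-01  1.190e-01]
 [-5.580e-01  8.000e-03  1.707e+00  5.420e-01  1.686e+00 -2.001e+00
   5.520e-01 -7.500e-02  3.750e-01]
 [-5.300e-01  5.600e-02  1.882e+00  0.000e+00  1.203e+00 -1.970e+00
   5.270e-01 -1.920e-01  2.080e-01]
 [-3.870e-01 -2.000e-03  1.814e+00  0.000e+00  1.330e+00 -1.825e+00
   5.470e-01 -1.140e-01  2.770e-01]
 [ 3.610e-01  5.200e-02  1.752e+00 -1.000e-03  1.338e+00 -1.073e+00
   5.030e-01  2.970e-01  2.810e-01]
 [ 1.141e+00  2.870e-01  1.578e+00 -0.000e+00  1.279e+00 -1.500e-01
   1.860e-01  6.480e-01  2.300e-01]]
```

```bash
python3 - <<'E'
s=open('kin.py').read()
s=s.replace("l3,b,q20=p","l3,b,q20,o1,o2=p").replace("A.apply([a3,0,l2])","A.apply([a3,o1,l2])").replace("return x+A.apply([0,0,l3]),A,x,e","return x+(A*Rz(-q[5]-b)).apply([0,o2,l3]),A,x,e").replace("[.3,.1,.4,0,.4,.25,b,0]","[.3,.1,.4,0,.4,.25,b,0,.05,.05]")
open('kin.py','w').write(s)
E
python3 kin.py|head -4
```

```text
1.9552463317463253e-25 [ 0.2403  0.      0.443   0.0206  0.5725  0.2493  1.5708 -0.      0.1009
  0.    ] [1 1 1 1 1 1] 2.2115642650533118e-13
[[-6.840e-01  1.580e-01  1.640e+00  8.700e-01  2.009e+00 -1.646e+00
   5.500e-01 -9.600e-02  4.110e-01]
```

```bash
cat > plan.py <<'E'
from kin import *
K=np.load("kin.npz");P,S=K["p"],K["S"]
LO=np.array([-2.77,-.9,.21,-1.53,.24,-2.84])+.06;HI=np.array([2.77,2.22,2.48,4.67,2.81,2.84])-.06
def ik(pos,Rm,q0):
    T=R.from_matrix(Rm)
    def res(q):
        x,A,*_=fk(q,P,S); return np.r_[x-pos,.3*(A.inv()*T).as_rotvec()]
    f=least_squares(res,np.clip(q0,LO+1e-3,HI-1e-3),bounds=(LO,HI),max_nfev=60); return f.x,f.cost<1e-7
def ori(az,dip,flip):
    z=np.array([np.cos(az)*np.cos(dip),np.sin(az)*np.cos(dip),-np.sin(dip)]); y=flip*np.array([-np.sin(az),np.cos(az),0]); return np.c_[np.cross(y,z),y,z]
PZ=.024
CUP=np.array([.4705,.2000,.085]);TUB=np.array([.5294,-.2583])
if __name__=="__main__":
    D=np.pi/180; q0=ctrl.get_state()["qpos"]; rng=np.random.default_rng(0)
    seeds=[q0]+[np.array([a,b,c,d,1.6,e]) for a in(-.6,.3) for b,c in((.3,1.8),) for d in(-1.2,0,1.4) for e in(-1.6,0,1.6)]
    for dip in(15,25,35):
      for az in(0,25,50,70,90,110):
        for fl in(1,-1):
            M=ori(az*D,dip*D,fl); tcp=CUP+PZ*M[:,2]; sols=[]
            for s in seeds:
                q,ok=ik(tcp,M,s)
                if ok and not any(np.abs(q-o).max()<.05 for o in sols): sols.append(q)
            for q in sols:
                _,_,w,e=fk(q,P,S); print(dip,az,fl,q.round(2),"wrist",w.round(3),"elbow",e.round(3))
E
time python3 plan.py
```

```text
15 70 1 [-0.27  0.32  2.35  1.52  1.3   2.07] wrist [ 0.396 -0.004  0.143] elbow [ 0.133 -0.037  0.661]
15 70 -1 [-0.27  0.32  2.35  1.52  1.3  -1.08] wrist [ 0.396 -0.004  0.143] elbow [ 0.133 -0.037  0.661]
15 90 1 [-0.25  0.42  2.18  1.22  1.47  2.1 ] wrist [ 0.471 -0.018  0.143] elbow [ 0.176 -0.046  0.644]
15 90 -1 [-0.25  0.42  2.18  1.22  1.47 -1.04] wrist [ 0.471 -0.018  0.143] elbow [ 0.176 -0.046  0.644]
15 110 1 [-0.19  0.53  2.    0.98  1.65  2.09] wrist [ 0.545 -0.004  0.143] elbow [ 0.219 -0.043  0.623]
15 110 -1 [-0.19  0.53  2.    0.98  1.65 -1.05] wrist [ 0.545 -0.004  0.143] elbow [ 0.219 -0.043  0.623]
25 70 1 [-0.23  0.22  2.35  1.42  1.15  2.2 ] wrist [0.401 0.008 0.18 ] elbow [ 0.093 -0.022  0.673]
25 70 -1 [-0.23  0.22  2.35  1.42  1.15 -0.94] wrist [0.401 0.008 0.18 ] elbow [ 0.093 -0.022  0.673]
25 90 1 [-0.23  0.33  2.19  1.14  1.34  2.19] wrist [ 0.471 -0.004  0.18 ] elbow [ 0.141 -0.032  0.659]
25 90 -1 [-0.23  0.33  2.19  1.14  1.34 -0.95] wrist [ 0.471 -0.004  0.18 ] elbow [ 0.141 -0.032  0.659]
25 110 1 [-0.17  0.44  2.03  0.91  1.52  2.14] wrist [0.54  0.008 0.18 ] elbow [ 0.187 -0.033  0.641]
25 110 -1 [-0.17  0.44  2.03  0.91  1.52 -1.  ] wrist [0.54  0.008 0.18 ] elbow [ 0.187 -0.033  0.641]
35 70 1 [-0.18  0.14  2.34  1.28  1.01  2.37] wrist [0.407 0.027 0.214] elbow [ 0.06  -0.011  0.679]
35 70 -1 [-0.18  0.14  2.34  1.28  1.01 -0.77] wrist [0.407 0.027 0.214] elbow [ 0.06  -0.011  0.679]
35 90 1 [-0.18  0.25  2.2   1.03  1.22  2.3 ] wrist [0.471 0.015 0.214] elbow [ 0.11  -0.02   0.669]
35 90 -1 [-0.18  0.25  2.2   1.03  1.22 -0.84] wrist [0.471 0.015 0.214] elbow [ 0.11  -0.02   0.669]
35 110 1 [-0.14  0.36  2.05  0.82  1.4   2.21] wrist [0.534 0.027 0.214] elbow [ 0.156 -0.022  0.654]
35 110 -1 [-0.14  0.36  2.05  0.82  1.4  -0.93] wrist [0.534 0.027 0.214] elbow [ 0.156 -0.022  0.654]
real	0m28.141s
user	0m28.387s
sys	0m0.256s
```

```bash
cat > pour.py <<'E'
from plan import *
D=np.pi/180; G=ori(78*D,30*D,-1); ut=G.T@[0,0,1]
tcp=CUP+PZ*G[:,2]; qg,ok=ik(tcp,G,[-.23,.3,2.2,1.2,1.25,-.95]); print("grasp",tcp.round(4),qg.round(2),ok)
qa,ok=ik(tcp-.13*G[:,2],G,qg); print("pre",(tcp-.13*G[:,2]).round(3),qa.round(2),ok)
ql,ok=ik(tcp+[0,0,.2],G,qg); print("lift",ql.round(2),ok)
for az2 in(20,40,60,80,100):
    M=ori(az2*D,30*D,-1); p0=np.r_[TUB,.28]; q,ok=ik(p0+PZ*M[:,2],M,ql+[-.5,0,0,0,0,0])
    if not ok: print(az2,"no upright");continue
    for dip2 in(0,15,30):
        for sg in(1,-1):
            for psi in(120,140,160):
                Mp=ori(az2*D,dip2*D,-1)@R.from_euler('z',sg*psi*D).as_matrix(); u=Mp@ut
                t=np.arccos(u[2])/D
                h=u[:2]/np.linalg.norm(u[:2]); rim=np.r_[TUB-.02*h,.19]; g=rim-.03*u; qq,o2=ik(g+PZ*Mp[:,2],Mp,q+[0,0,0,0,0,sg*psi*D])
                if o2 and t>112: print(az2,dip2,sg*psi,"tilt %.0f"%t,"dir",h.round(2),q.round(2),qq.round(2),"wr",fk(qq,P,S)[2].round(2))
E
python3 pour.py
```

```text
grasp [0.4748 0.2203 0.073 ] [-0.22  0.22  2.29  1.24  1.16 -0.87] True
pre [0.451 0.11  0.138] [-0.49  0.04  2.32  1.01  1.38 -0.81] True
lift [-0.22 -0.19  2.23  1.09  1.35 -0.42] True
20 0 120 tilt 116 dir [-0.24 -0.97] [-0.97 -0.07  2.13  1.19  1.13 -0.34] [-0.95  0.22  2.27  1.79  1.41  1.15] wr [ 0.33 -0.29  0.2 ]
20 0 140 tilt 132 dir [-0.37 -0.93] [-0.97 -0.07  2.13  1.19  1.13 -0.34] [-0.95  0.22  2.26  1.78  1.41  1.52] wr [ 0.33 -0.3   0.21]
20 0 160 tilt 144 dir [-0.63 -0.77] [-0.97 -0.07  2.13  1.19  1.13 -0.34] [-0.95  0.23  2.23  1.78  1.4   1.89] wr [ 0.34 -0.31  0.21]
20 15 140 tilt 121 dir [-0.49 -0.87] [-0.97 -0.07  2.13  1.19  1.13 -0.34] [-0.92  0.11  2.24  1.59  1.18  1.7 ] wr [ 0.35 -0.29  0.26]
20 15 160 tilt 131 dir [-0.73 -0.68] [-0.97 -0.07  2.13  1.19  1.13 -0.34] [-0.92  0.13  2.2   1.58  1.18  2.06] wr [ 0.36 -0.3   0.27]
20 30 160 tilt 117 dir [-0.77 -0.64] [-0.97 -0.07  2.13  1.19  1.13 -0.34] [-0.87  0.07  2.16  1.31  1.    2.31] wr [ 0.38 -0.3   0.32]
40 0 120 tilt 116 dir [ 0.11 -0.99] [-0.98  0.08  1.98  1.06  1.41 -0.48] [-0.99  0.33  2.13  1.48  
[... 2457 characters left out ...]
0.53 -0.46  0.2 ]
100 0 140 tilt 132 dir [ 0.85 -0.53] [-0.81  0.46  1.52  0.57  2.06 -0.96] [-0.85  0.65  1.61  0.75  2.29  1.43] wr [ 0.53 -0.46  0.21]
100 0 160 tilt 144 dir [ 0.65 -0.76] [-0.81  0.46  1.52  0.57  2.06 -0.96] [-0.84  0.65  1.6   0.78  2.29  1.8 ] wr [ 0.54 -0.45  0.21]
100 15 140 tilt 121 dir [ 0.77 -0.64] [-0.81  0.46  1.52  0.57  2.06 -0.96] [-0.84  0.56  1.64  0.63  2.11  1.39] wr [ 0.53 -0.44  0.26]
100 15 160 tilt 131 dir [ 0.55 -0.84] [-0.81  0.46  1.52  0.57  2.06 -0.96] [-0.82  0.56  1.63  0.66  2.11  1.76] wr [ 0.54 -0.44  0.27]
100 30 160 tilt 117 dir [ 0.49 -0.87] [-0.81  0.46  1.52  0.57  2.06 -0.96] [-0.8   0.46  1.67  0.55  1.92  1.75] wr [ 0.54 -0.41  0.32]
```

```bash
cat > g.py <<'E'
from plan import *
import sys
a=[float(x) for x in sys.argv[1:]]  # x y z of TCP, az dip psi (deg)
D=np.pi/180; M=ori(a[3]*D,a[4]*D,-1)@R.from_euler('z',(a[5] if len(a)>5 else 0)*D).as_matrix()
go(a[:3],M[:,2],M[:,1])
E
python3 g.py .45 .08 .27 78 30
```

```text
shift [ 7.15 -8.52 21.99] turn [-0.136 -0.12   1.173]
shift [ 7.15 -8.52 21.99] turn [ 0.133 -0.152 -1.96 ]
```

```bash
python3 -m crank '[[7,-8.5,22,-0.136,-0.12,1.173],[7,-8.5,22,-0.136,-0.12,1.173],[7,-8.5,22,-0.136,-0.12,1.173],[7,-8.5,22,-0.136,-0.12,1.173],[7,-8.5,22,-0.136,-0.12,1.173],[7,-8.5,22,-0.136,-0.12,1.173],[7,-8.5,22,-0.136,-0.12,1.173],[7,-8.5,22,-0.136,-0.12,1.173],[7,-8.5,22,-0.136,-0.12,1.173],[7,-8.5,22,-0.136,-0.12,1.173]]'
python3 g.py .451 .11 .138 78 30; python3 -c "
from h import *;print(ctrl.get_state()['qpos'].round(2))"
```

```text
time: 8.65
eef_pos: [0.4517, 0.0796, 0.2699]
tcp_rot: [0.67, 0.548, 0.391, -0.313]
contact_force: [-0.3, -0.2, -0.0]
opening: 1.001
finger_force: 0.0
shift [-9.96 -0.82  9.13] turn [ 0.001 -0.002  0.01 ]
shift [-9.96 -0.82  9.13] turn [ 4.000e-03  2.000e-03 -3.131e+00]
[-0.55 -0.19  2.24  0.96  1.6  -0.59]
```

```bash
python3 -m crank '[[-4,-0.4,3,0,0,0],[-7.5,-0.8,6,0,0,0.01],[-10,-0.8,9.1,0,0,0.01],[-10,-0.8,9.1,0,0,0.01],[-10,-0.8,9.1,0,0,0.01]]'
python3 g.py .4748 .2203 .073 78 30
python3 - <<'E'
from h import *
a,_=ctrl.read_camera("side"); cv2.imwrite("pics/side1.png",a)
E
```

```text
time: 9.15
eef_pos: [0.4511, 0.1093, 0.138]
tcp_rot: [0.673, 0.543, 0.39, -0.317]
contact_force: [-1.0, -0.5, 0.2]
opening: 0.997
finger_force: 0.0
shift [-0.03  0.   13.08] turn [ 0.001 -0.005 -0.004]
shift [-0.03  0.   13.08] turn [-9.000e-03 -1.000e-03  3.138e+00]
```

View pics/side1.png

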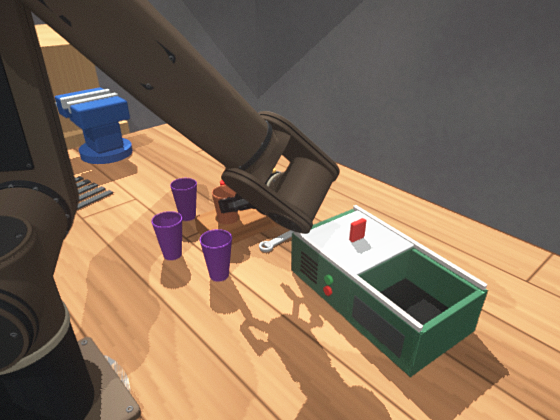

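The tub is open (around (415,295)), and the gripper waits behind the copper cup at (228,200) with the wrist clear of the tumbler and the purple cups. Moving in along the tool axis.

```bash
python3 -m crank '[[0,0,3,0,0,0],[0,0,6,0,0,0],[0,0,8,0,0,0],[0,0,8,0,0,0]]'
python3 -m crank '[[0,0,2,0,0,0],[0,0,4,0,0,0],[0,0,5,0,0,0],[0,0,5.1,0,0,0],[0,0,5.1,0,0,0]]'
python3 -c "
from h import *;s=ctrl.get_state();print(s['eef_pos'],s['contact_force'],s['wrist_torque'],s['qpos'].round(2))"
```

```text
time: 9.6
eef_pos: [0.4664, 0.1777, 0.0995]
tcp_rot: [0.672, 0.544, 0.391, -0.315]
contact_force: [0.4, -0.5, -0.1]
opening: 0.995
finger_force: 0.0
time: 10.1
eef_pos: [0.4758, 0.2198, 0.0738]
tcp_rot: [0.673, 0.543, 0.391, -0.315]
contact_force: [0.2, 0.3, -0.1]
opening: 0.998
finger_force: 0.0
[0.47579413 0.21976926 0.07377882] [ 0.18074243  0.3147703  -0.08558361] [-0.42838858  0.0915121  -0.02160855] [-0.22  0.22  2.29  1.24  1.16 -0.87]
```

```bash
python3 -m crank '[[0,0,0,0,0,0],[0,0,0,0,0,0],[0,0,0,0,0,0],[0,0,0,0,0,0],[0,0,0,0,0,0],[0,0,0,0,0,0]]' 0 50
python3 g.py .4748 .2203 .073 78 30
python3 -c "
from plan import *
M=ori(np.radians(78),np.radians(30),-1);print('world up in tool axes',(M.T@[0,0,1]).round(3))"
```

```text
time: 10.7
eef_pos: [0.4758, 0.2201, 0.074]
tcp_rot: [0.673, 0.542, 0.391, -0.316]
contact_force: [-1.5, -2.4, 5.9]
opening: 0.684
finger_force: 51.4
shift [-0.09 -0.11  0.05] turn [ 0.003 -0.007 -0.004]
shift [-0.09 -0.11  0.05] turn [-0.011 -0.005  3.138]
world up in tool axes [ 0.866  0.    -0.5  ]
```

```bash
python3 -m crank '[[0.87,0,-0.5,0,0,0],[2.6,0,-1.5,0,0,0],[5.2,0,-3,0,0,0],[8.7,0,-5,0,0,0],[12,0,-7,0,0,0],[15.6,0,-9,0,0,0],[18.2,0,-10.5,0,0,0],[18.2,0,-10.5,0,0,0],[18.2,0,-10.5,0,0,0]]'
python3 - <<'E'
from h import *
a,d=ctrl.read_camera("top"); cv2.imwrite("pics/top2.png",a)
b,_=ctrl.read_camera("side"); cv2.imwrite("pics/side2.png",np.hstack([b[60:360,130:400],a[100:400,130:400]]))
E
python3 g.py .535 -.235 .27 78 30
```

```text
time: 11.6
eef_pos: [0.4746, 0.2192, 0.2817]
tcp_rot: [0.674, 0.543, 0.389, -0.315]
contact_force: [-0.6, 0.8, -3.7]
opening: 0.683
finger_force: 53.5
shift [-22.2   15.6  -36.96] turn [-0.    -0.003 -0.009]
shift [-22.2   15.6  -36.96] turn [-0.005  0.     3.133]
```

View pics/side2.png

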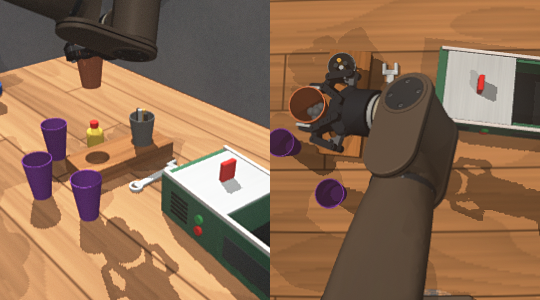

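The side half shows the copper cup lifted upright over the empty pocket at (97,157), with the punch cup, oil and wrench in place. In the top half the balls are still inside it. Carrying it to the tub.

```bash
python3 -m crank '[[-2,1.5,-3.5,0,0,0],[-4.5,3.1,-7.5,0,0,0],[-7,5,-11.5,0,0,0],[-9.5,6.5,-15.5,0,0,0],[-12,8,-19.5,0,0,0],[-14.5,10,-23.5,0,0,0],[-17,12,-28,0,0,0],[-19.3,13.5,-32,0,0,0],[-20.5,14.8,-35.3,0,0,0],[-21.2,15.6,-37,0,0,0]]'
cat > pt.py <<'E'
from plan import *
D=np.pi/180
Mg=R.from_quat([.673,.542,.391,-.316]).as_matrix(); rt=Mg.T@(np.array([.4705,.2,.110])-[.4758,.2201,.074]); ut=Mg.T@[0,0,1]
def tgt(dip,psi,back,z):
    M=ori(78*D,dip*D,-1)@R.from_euler('z',psi*D).as_matrix(); u=M@ut; h=u[:2]/max(np.linalg.norm(u[:2]),1e-6)
    p=np.r_[TUB-back*h,z]-M@rt; print("psi",psi,"tilt %.0f"%(np.arccos(min(1,u[2]))/D),"tcp",p.round(3)); go(p,M[:,2],M[:,1]); return p
if __name__=="__main__":
    for a in((30,0,0,.30),(30,60,.02,.24),(22,110,.025,.2),(15,140,.025,.19)): tgt(*a)
    print(ctrl.get_state()['qpos'].round(2))
E
python3 pt.py
```

```text
time: 12.7
eef_pos: [0.5372, -0.234, 0.2788]
tcp_rot: [0.675, 0.54, 0.39, -0.317]
contact_force: [1.4, 0.9, -2.2]
opening: 0.685
finger_force: 53.6
psi 0 tilt 0 tcp [ 0.535 -0.238  0.264]
shift [-1.54 -0.15  0.32] turn [ 0.004 -0.006 -0.009]
shift [-1.54 -0.15  0.32] turn [-0.01  -0.007  3.132]
psi 60 tilt 51 tcp [ 0.5   -0.221  0.212]
shift [-5.56 -3.92  3.74] turn [ 1.000e-03 -8.000e-03  1.038e+00]
shift [-5.56 -3.92  3.74] turn [ 9.000e-03  1.000e-03 -2.104e+00]
psi 110 tilt 95 tcp [ 0.5   -0.201  0.192]
shift [-6.34 -4.29  6.38] turn [0.131 0.085 1.907]
shift [-6.34 -4.29  6.38] turn [-0.077  0.119 -1.229]
psi 140 tilt 121 tcp [ 0.511 -0.196  0.196]
shift [-5.67 -3.29  6.9 ] turn [0.313 0.106 2.418]
shift [-5.67 -3.29  6.9 ] turn [-0.084  0.247 -0.703]
[-0.89  0.33  1.67  0.79  1.86 -0.73]
```

```bash
python3 -m crank '[[-1,-0.5,0.5,0,0,0.13],[-1.5,-1,1,0,0,0.26],[-2.2,-1.5,1.5,0,0,0.39],[-3,-2,2,0,0,0.52],[-3.7,-2.5,2.5,0,0,0.65],[-4.4,-3,3,0,0,0.78],[-5,-3.5,3.5,0,0,0.91],[-5.6,-3.9,3.7,0,0,1.04],[-5.6,-3.9,3.7,0,0,1.04]]'
python3 pt.py | tail -7
```

```text
time: 13.6
eef_pos: [0.4987, -0.2169, 0.2114]
tcp_rot: [0.853, 0.134, 0.18, -0.47]
contact_force: [0.8, 0.2, -2.6]
opening: 0.683
finger_force: 53.6
psi 110 tilt 95 tcp [ 0.5   -0.201  0.192]
shift [-0.61  0.66  2.31] turn [0.135 0.011 0.869]
shift [-0.61  0.66  2.31] turn [-0.014  0.164 -2.267]
psi 140 tilt 121 tcp [ 0.511 -0.196  0.196]
shift [0.59 0.58 2.81] turn [ 0.271 -0.049  1.386]
shift [0.59 0.58 2.81] turn [ 0.051  0.284 -1.737]
[-0.92  0.33  1.81  0.74  1.79  0.19]
```

```bash
python3 -m crank '[[-0.1,0.1,0.4,0.02,0,0.12],[-0.2,0.2,0.8,0.04,0,0.25],[-0.3,0.3,1.2,0.06,0,0.38],[-0.4,0.4,1.6,0.08,0,0.5],[-0.5,0.5,2,0.1,0.01,0.62],[-0.6,0.6,2.2,0.12,0.01,0.74],[-0.6,0.7,2.3,0.135,0.01,0.87],[-0.3,0.7,2.4,0.16,0,0.98],[0,0.6,2.6,0.19,-0.01,1.1],[0.3,0.6,2.7,0.23,-0.03,1.24]]'
python3 pt.py | tail -4
python3 -m crank '[[0.1,0,0,0.02,0,0.08],[0.2,0,0,0.04,0,0.16],[0.2,0,0,0.04,0,0.16],[0.2,0,0,0.04,0,0.16],[0.2,0,0,0.04,0,0.16],[0.2,0,0,0.04,0,0.16]]'
python3 pt.py | tail -4
python3 - <<'E'
from h import *
a,_=ctrl.read_camera("top");b,_=ctrl.read_camera("side")
cv2.imwrite("pics/pour.png",np.hstack([cv2.resize(a[130:260,330:470],None,fx=2.8,fy=3),cv2.resize(b[180:380,270:500],None,fx=1.7,fy=1.95)]))
E
```

```text
time: 14.6
eef_pos: [0.5102, -0.1977, 0.1976]
tcp_rot: [0.72, -0.36, -0.152, -0.574]
contact_force: [1.3, -0.5, -2.6]
opening: 0.687
finger_force: 53.9
psi 140 tilt 121 tcp [ 0.511 -0.196  0.196]
shift [0.14 0.03 0.27] turn [ 0.03  -0.024  0.15 ]
shift [0.14 0.03 0.27] turn [ 0.036  0.045 -2.991]
[-0.91  0.44  1.8   0.87  1.88  1.4 ]
time: 15.2
eef_pos: [0.5115, -0.1987, 0.1972]
tcp_rot: [0.678, -0.418, -0.189, -0.574]
contact_force: [0.2, -0.4, -1.1]
opening: 0.682
finger_force: 53.8
psi 140 tilt 121 tcp [ 0.511 -0.196  0.196]
shift [0.   0.1  0.33] turn [-0.01  -0.025 -0.005]
shift [0.   0.1  0.33] turn [-0.039  0.016  3.137]
[-0.92  0.44  1.81  0.9   1.88  1.55]
```

View pics/pour.png

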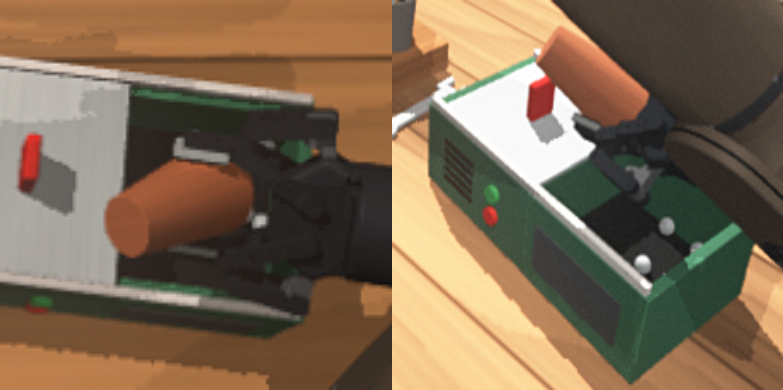

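The cup is tipped over the tub. Balls show in the tub at (665,226), (642,262) and (697,248), and the wrist load has dropped to about the empty cup's weight. I'll tilt a bit further with a small shake, then return the cup upright.

```bash
python3 -m crank '[[0,0,0,0,0,0.15],[0,0,0,0,0,0.3],[0,0,0,0,0,0.3],[0,0,0,0,0,0.2],[0,0,0,0,0,0.3],[0,0,0,0,0,0.3]]'
python3 - <<'E'
from pt import *
tgt(30,60,.02,.25)
E
```

```text
time: 15.9
eef_pos: [0.5114, -0.1987, 0.1972]
tcp_rot: [0.609, -0.514, -0.272, -0.539]
contact_force: [-1.0, 0.5, -1.8]
opening: 0.684
finger_force: 53.9
psi 60 tilt 51 tcp [ 0.5   -0.221  0.222]
shift [-1.87 -0.1  -2.99] turn [-0.276  0.065 -1.692]
shift [-1.87 -0.1  -2.99] turn [0.063 0.266 1.431]
```

```bash
python3 -m crank '[[-0.2,0,-1,-0.03,0,-0.15],[-0.4,0,-1.5,-0.06,0,-0.3],[-0.6,0,-2,-0.09,0.02,-0.45],[-0.8,0,-2.4,-0.12,0.03,-0.6],[-1,0,-2.8,-0.15,0.04,-0.75],[-1.2,0,-3,-0.18,0.05,-0.9],[-1.4,0,-3,-0.2,0.06,-1.05],[-1.6,0,-3,-0.22,0.06,-1.2],[-1.8,-0.1,-3,-0.25,0.06,-1.35],[-1.9,-0.1,-3,-0.27,0.065,-1.5]]'
python3 - <<'E'
from pt import *
tgt(30,0,.0,.315)
E
python3 g.py .4758 .2201 .29 78 30
```

```text
time: 16.9
eef_pos: [0.4997, -0.2205, 0.2228]
tcp_rot: [0.863, 0.052, 0.119, -0.488]
contact_force: [0.2, -0.1, -0.7]
opening: 0.681
finger_force: 53.8
psi 0 tilt 0 tcp [ 0.535 -0.238  0.279]
shift [ 4.86 -3.   -3.77] turn [-0.025  0.013 -1.256]
shift [ 4.86 -3.   -3.77] turn [0.014 0.027 1.885]
shift [ -1.77 -28.94  33.94] turn [-0.025  0.013 -1.256]
shift [ -1.77 -28.94  33.94] turn [0.014 0.027 1.885]
```

```bash
python3 -m crank '[[1.5,-0.5,-1,0,0,-0.14],[3,-1,-2,0,0,-0.28],[4,-1.5,-3,0,0,-0.42],[5,-2,-3.8,-0.01,0,-0.56],[5,-2.5,-3.8,-0.01,0,-0.7],[5,-3,-3.8,-0.02,0.01,-0.84],[5,-3,-3.8,-0.025,0.013,-0.98],[5,-3,-3.8,-0.025,0.013,-1.12],[5,-3,-3.8,-0.025,0.013,-1.256],[5,-3,-3.8,-0.025,0.013,-1.256]]'
python3 g.py .4758 .2201 .29 78 30
```

```text
time: 17.9
eef_pos: [0.536, -0.239, 0.2785]
tcp_rot: [0.675, 0.542, 0.388, -0.317]
contact_force: [-0.3, -0.4, -1.8]
opening: 0.681
finger_force: 53.8
shift [ 22.63 -15.61  37.28] turn [-0.001 -0.001 -0.009]
shift [ 22.63 -15.61  37.28] turn [-2.000e-03  1.000e-03  3.133e+00]
```

```bash
python3 -m crank '[[2,-1.5,3.5,0,0,0],[4.5,-3.1,7.5,0,0,0],[7,-5,11.5,0,0,0],[9.5,-6.5,15.5,0,0,0],[12,-8,19.5,0,0,0],[14.5,-10,23.5,0,0,0],[17,-12,28,0,0,0],[19.5,-13.5,32.5,0,0,-0.005],[21.5,-15,35.5,0,0,-0.009],[22.6,-15.6,37.3,0,0,-0.009]]'
python3 -m crank '[[0,0,0,0,0,0],[0,0,0,0,0,0]]'
python3 - <<'E'
from h import *
M=R.from_quat([.673,.542,.391,-.316]).as_matrix()
go((.4758,.2201,.12),M[:,2],M[:,1]); go((.4758,.2201,.074),M[:,2],M[:,1])
a,d=ctrl.read_camera("top"); X=cloud("top",d)
b,db=ctrl.read_camera("side"); np.savez("s3.npz",a=a,d=d,b=b,db=db)
# cup pose from rim/foot: rim circle, top view
H=cv2.cvtColor(a,cv2.COLOR_BGR2HSV); m=((H[...,0]<14)&(H[...,1]>110)&(X[...,2]>.28)&(X[...,1]>.14)&(X[...,1]<.27)&(X[...,0]<.53))
P=X[m];zt=np.percentile(P[:,2],97);print("rim",zt,circ(P[P[:,2]>zt-.006]))
cv2.imwrite("pics/top3.png",np.hstack([cv2.resize(a[130:260,330:470],None,fx=2.8,fy=3),cv2.resize(b[180:380,270:500],None,fx=1.7,fy=1.95)]))
E
```

```text
time: 18.9
eef_pos: [0.4747, 0.2234, 0.2901]
tcp_rot: [0.672, 0.545, 0.388, -0.317]
contact_force: [-0.6, -0.9, -1.8]
opening: 0.682
finger_force: 53.8
time: 19.1
eef_pos: [0.4766, 0.2204, 0.2899]
tcp_rot: [0.673, 0.544, 0.388, -0.316]
contact_force: [-0.1, -0.5, -1.3]
opening: 0.68
finger_force: 53.9
shift [-14.74  -0.03   8.45] turn [-0.005  0.006  0.001]
shift [-14.74  -0.03   8.45] turn [-0.009 -0.007 -3.14 ]
shift [-18.73  -0.02  10.75] turn [-0.005  0.006  0.001]
shift [-18.73  -0.02  10.75] turn [-0.009 -0.007 -3.14 ]
rim 0.3375449950344743 [0.45275281 0.14099206 0.06173269]
```

View pics/top3.png

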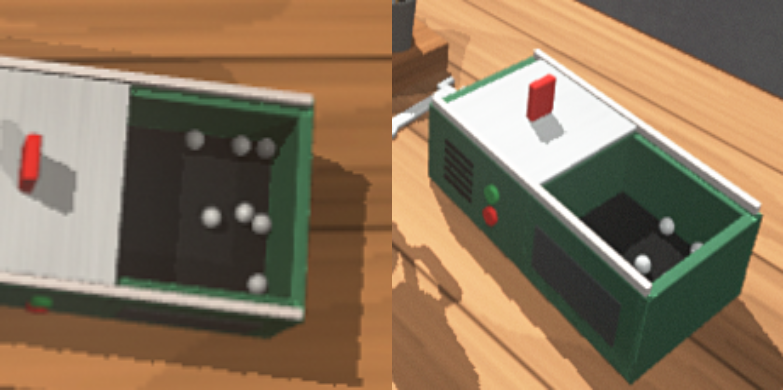

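All seven balls lie in the tub: (195,139), (242,146), (266,148), (211,216), (244,212), (260,222) and (257,284). Before lowering the cup I'll check how it sits in the grip.

Run:
```python
from h import *
f=np.load("s3.npz")
for n,i,d in(("top",f["a"],f["d"]),("side",f["b"],f["db"])):
    X=cloud(n,d);H=cv2.cvtColor(i,cv2.COLOR_BGR2HSV)
    m=((H[...,0]<14)|(H[...,0]>174))&(H[...,1]>100)&(np.hypot(X[...,0]-.471,X[...,1]-.2)<.045)&(X[...,2]>.22)
    P=X[m];print(n,len(P),np.percentile(P[:,2],[1,50,97]))
    if n=="top":
        for lo,hi in((.318,.335),(.322,.33)):
            Q=P[(P[:,2]>lo)&(P[:,2]<hi)]; print(len(Q),circ(Q)); A=np.c_[Q[:,:2]-[.471,.2],np.ones(len(Q))]
            rim=Q[np.hypot(Q[:,0]-circ(Q)[0],Q[:,1]-circ(Q)[1])>.026]; print("rim plane slopes",np.linalg.lstsq(np.c_[rim[:,:2]-[.471,.2],np.ones(len(rim))],rim[:,2],rcond=None)[0])
    else:
        for lo in np.arange(.23,.33,.02):
            Q=P[(P[:,2]>lo)&(P[:,2]<lo+.02)]
            if len(Q)>15: print(lo,len(Q),circ(Q))
```

```text
top 1187 [0.23307603 0.29633569 0.32694971]
279 [0.4721387  0.20146904 0.02996473]
rim plane slopes [-0.01517094 -0.00810782  0.32426095]
212 [0.47223026 0.20167324 0.03015489]
rim plane slopes [-0.00823488  0.00682173  0.32545594]
side 697 [0.23239497 0.27036865 0.30081446]
0.23 153 [0.47194865 0.20235957 0.02056689]
0.25 193 [0.47229506 0.20237472 0.02337399]
0.27 220 [0.4719519  0.20133617 0.02539754]
0.29 125 [0.47207395 0.20193794 0.02837987]
```

```bash
python3 - <<'E'
from h import *
M=R.from_quat([.673,.542,.391,-.316]).as_matrix()
go((.4752,.2187,.12),M[:,2],M[:,1]); go((.4752,.2187,.075),M[:,2],M[:,1])
E
python3 -m crank '[[-3.5,-0.1,1.9,0,0,0],[-7,-0.1,3.9,0,0,0],[-10.5,-0.2,5.8,0,0,0],[-13.5,-0.2,7.6,0,0,0],[-14.8,-0.2,8.3,0,0,0],[-16,-0.2,9,0,0,0],[-17,-0.2,9.6,0,0,0],[-17.6,-0.2,10,0,0,0],[-18.2,-0.2,10.3,0,0,0],[-18.6,-0.2,10.6,0,0,0]]'
python3 -m crank '[[0,0,0,0,0,0],[0,0,0,0,0,0]]'
```

```text
shift [-14.77  -0.16   8.39] turn [-0.003  0.006  0.   ]
shift [-14.77  -0.16   8.39] turn [-0.009 -0.004 -3.142]
shift [-18.67  -0.14  10.64] turn [-0.003  0.006  0.   ]
shift [-18.67  -0.14  10.64] turn [-0.009 -0.004 -3.142]
time: 20.2
eef_pos: [0.4748, 0.2193, 0.0757]
tcp_rot: [0.674, 0.544, 0.389, -0.315]
contact_force: [0.2, -0.6, -1.1]
opening: 0.681
finger_force: 53.9
time: 20.4
eef_pos: [0.4745, 0.2197, 0.0762]
tcp_rot: [0.673, 0.544, 0.389, -0.315]
contact_force: [0.3, 0.7, -1.5]
opening: 0.685
finger_force: 53.9
```

```bash
python3 -m crank '[[-0.17,0,0.1,0,0,0],[-0.26,0,0.15,0,0,0],[-0.26,0,0.15,0,0,0]]'
python3 -m crank '[[0,0,0,0,0,0],[0,0,0,0,0,0],[0,0,0,0,0,0],[0,0,0,0,0,0],[0,0,0,0,0,0],[0,0,0,0,0,0]]' 1
python3 -m crank '[[0,0,-1,0,0,0],[0,0,-3,0,0,0],[0,0,-6,0,0,0],[0,0,-9,0,0,0],[0,0,-13,0,0,0],[0,0,-13,0,0,0]]'
python3 - <<'E'
from h import *
a,d=ctrl.read_camera("top"); b,db=ctrl.read_camera("side")
for n,i,d in(("top",a,d),("side",b,db)):
    X=cloud(n,d);H=cv2.cvtColor(i,cv2.COLOR_BGR2HSV)
    m=((H[...,0]<14)|(H[...,0]>174))&(H[...,1]>100)&(np.hypot(X[...,0]-.471,X[...,1]-.2)<.045)&(X[...,2]>.08)
    P=X[m]; 
    if len(P)<30: print(n,len(P));continue
    zt=np.percentile(P[:,2],97);Q=P[P[:,2]>zt-.006];c=circ(Q); print(n,len(P),zt,c)
    r=Q[np.hypot(*(Q[:,:2]-c[:2]).T)>.026]; print("slopes",np.linalg.lstsq(np.c_[r[:,:2]-c[:2],np.ones(len(r))],r[:,2],rcond=None)[0])
cv2.imwrite("pics/back.png",np.hstack([b[60:360,130:400],a[100:400,130:400]]))
E
python3 -c "
from h import *
go((.45,.05,.28),(0,0,-1),(.1326,.9912,0));go((.548,-.1146,.25),(0,0,-1),(.1326,.9912,0))"
```

```text
time: 20.7
eef_pos: [0.4748, 0.22, 0.074]
tcp_rot: [0.673, 0.544, 0.389, -0.316]
contact_force: [-1.3, 1.0, 3.5]
opening: 0.685
finger_force: 53.4
time: 21.3
eef_pos: [0.4742, 0.2197, 0.0727]
tcp_rot: [0.674, 0.544, 0.388, -0.316]
contact_force: [0.2, 0.3, -0.8]
opening: 1.003
finger_force: 0.0
time: 21.9
eef_pos: [0.4531, 0.1056, 0.1404]
tcp_rot: [0.674, 0.544, 0.39, -0.312]
contact_force: [0.8, 0.2, 0.3]
opening: 1.0
finger_force: 0.0
top 315 0.11118181942842706 [0.47029314 0.20292007 0.03042708]
slopes [-0.00888386 -0.00990039  0.10886433]
side 340 0.11064878382708271 [0.46876386 0.20224772 0.02974623]
slopes [-0.00872083 -0.02098086  0.10863909]
shift [  9.42   1.09 -12.05] turn [ 0.856 -0.792 -1.483]
shift [  9.42   1.09 -12.05] turn [-0.776 -0.839  1.341]
shift [ -0.17  14.15 -22.71] turn [ 0.856 -0.792 -1.483]
shift [ -0.17  14.15 -22.71] turn [-0.776 -0.839  1.341]
```

View pics/back.png

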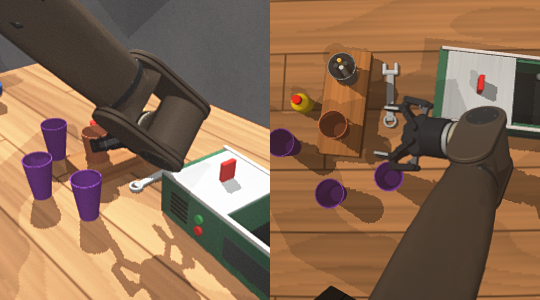

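The top half shows the empty copper cup standing upright in its pocket at (333,125). The rim centre is within 3 mm of its start at the original height, and the bystanders haven't moved. Now I'll go back to the fin.

```bash
python3 -m crank '[[3,0.3,-4,0,0,0],[6,0.7,-8,0.05,-0.05,-0.1],[9.4,1,-12,0.12,-0.11,-0.21],[9.4,1,-12,0.2,-0.19,-0.35],[9.4,1,-12,0.27,-0.25,-0.47],[9.4,1,-12,0.34,-0.32,-0.59],[9.4,1,-12,0.4,-0.38,-0.7],[9.4,1,-12,0.47,-0.44,-0.82],[9.4,1,-12,0.54,-0.5,-0.93],[9.4,1,-12,0.6,-0.56,-1.04]]'
python3 -c "
from h import *
go((.548,-.1146,.22),(0,0,-1),(.1326,.9912,0));print(ctrl.get_state()['qpos'].round(2))"
```

```text
time: 23.0
eef_pos: [0.4488, 0.0525, 0.2778]
tcp_rot: [0.282, 0.944, 0.133, -0.11]
contact_force: [-0.1, 0.6, -0.5]
opening: 1.003
finger_force: 0.0
shift [-18.14  -8.98  -1.09] turn [ 0.254 -0.24  -0.443]
shift [-18.14  -8.98  -1.09] turn [-0.327 -0.346  2.658]
[-0.26 -0.17  2.    0.27  1.54 -1.29]
```

```bash
python3 -m crank '[[-3,-1.5,-0.2,0.05,-0.05,-0.1],[-7,-3.5,-0.4,0.12,-0.11,-0.2],[-11,-5.5,-0.7,0.18,-0.17,-0.31],[-15,-7.5,-0.9,0.254,-0.24,-0.443],[-18.1,-9,-1.1,0.254,-0.24,-0.443],[-18.1,-9,-1.1,0.254,-0.24,-0.443],[-18.1,-9,-1.1,0.254,-0.24,-0.443]]'
python3 -c "
from h import *
go((.5476,-.1143,.118),(0,0,-1),(.1326,.9912,0))"
```

```text
time: 23.7
eef_pos: [0.5461, -0.1151, 0.2192]
tcp_rot: [0.07, 0.998, 0.002, -0.002]
contact_force: [0.1, -0.1, 0.3]
opening: 1.003
finger_force: 0.0
shift [-0.17  0.06 10.12] turn [ 0.003 -0.004 -0.007]
shift [-0.17  0.06 10.12] turn [-0.006 -0.005  3.135]
```

```bash
python3 -m crank '[[0,0,3,0,0,-0.007],[-0.2,0,6,0,0,-0.007],[-0.2,0,9,0,0,-0.007],[-0.2,0,10.1,0,0,-0.007],[-0.2,0,10.1,0,0,-0.007]]'
python3 -m crank '[[0,0,0,0,0,0],[0,0,0,0,0,0],[0,0,0,0,0,0],[0,0,0,0,0,0],[0,0,0,0,0,0],[0,0,0,0,0,0],[0,0,0,0,0,0]]' 0 30
python3 -m crank '[[0,-2,0,0,0,0],[0,-4.5,0,0,0,0],[0,-7,0,0,0,0],[0,-9.5,0,0,0,0],[0,-12,0,0,0,0],[0,-13.5,0,0,0,0],[0,-14.2,0,0,0,0],[0,-14.4,0,0,0,0],[0,-14.4,0,0,0,0]]'
python3 -m crank '[[0,-0.2,0,0,0,0],[0,-0.4,0,0,0,0],[0,-0.4,0,0,0,0]]'
python3 -c "
from h import *
s=ctrl.get_state();print((s['eef_pos'][:2]-[.5404,-.1789])@[.1326,.9912],s['contact_force'])"
```

```text
time: 24.2
eef_pos: [0.5473, -0.1146, 0.1182]
tcp_rot: [0.066, 0.998, 0.002, -0.002]
contact_force: [-0.3, -0.5, -0.4]
opening: 0.997
finger_force: 0.0
time: 24.9
eef_pos: [0.5492, -0.1162, 0.1208]
tcp_rot: [0.066, 0.998, 0.001, 0.001]
contact_force: [-0.9, 1.4, 4.0]
opening: 0.133
finger_force: 32.3
time: 25.8
eef_pos: [0.5304, -0.2576, 0.1208]
tcp_rot: [0.067, 0.998, 0.002, 0.001]
contact_force: [0.4, 6.6, 7.9]
opening: 0.134
finger_force: 32.9
time: 26.1
eef_pos: [0.5303, -0.2576, 0.1207]
tcp_rot: [0.067, 0.998, 0.006, 0.0]
contact_force: [1.0, 17.2, 12.0]
opening: 0.137
finger_force: 34.6
-0.07934075528813898 [ 0.99497857 17.23974143 11.95875719]
```

Hard stop felt and the fin is at about -79 mm, so the cover is shut. Releasing, backing off and checking.

```bash
python3 -m crank '[[0,0.3,0,0,0,0],[0,0.3,0,0,0,0],[0,0.3,0,0,0,0],[0,0.3,0,0,0,0],[0,0.3,0,0,0,0],[0,0.3,0,0,0,0]]' 1
python3 -m crank '[[0,0,-2,0,0,0],[0,0,-6,0,0,0],[0,0,-11,0,0,0],[0,0,-16,0,0,0],[0,8,-20,0,0,0],[0,13,-20,0,0,0],[0,18,-20,0,0,0],[0,22,-20,0,0,0],[0,22,-20,0,0,0],[0,22,-20,0,0,0]]'
python3 - <<'E'
from h import *
a,d=ctrl.read_camera("top"); b,db=ctrl.read_camera("side")
for n,i,d in(("top",a,d),("side",b,db)):
    X=cloud(n,d);H=cv2.cvtColor(i,cv2.COLOR_BGR2HSV); red=((H[...,0]<8)|(H[...,0]>172))&(H[...,1]>150)
    m=red&(np.hypot(X[...,0]-.53,X[...,1]+.25)<.06)&(X[...,2]>.135)&(X[...,2]<.16)
    P=X[m]
    if len(P)>20: c=np.array(rect(P)[0])/1000; print(n,"fin y_t",(c-[.5404,-.1789])@[.1326,.9912])
cv2.imwrite("pics/end.png",np.hstack([b[60:360,130:500],a[100:400,130:460]]))
E
```

```text
time: 26.7
eef_pos: [0.5295, -0.2602, 0.1196]
tcp_rot: [0.067, 0.998, 0.001, 0.0]
contact_force: [0.1, 0.3, 0.1]
opening: 0.999
finger_force: 0.0
time: 27.7
eef_pos: [0.5588, -0.0391, 0.3207]
tcp_rot: [0.064, 0.998, 0.001, 0.001]
contact_force: [-0.3, -0.2, -0.2]
opening: 0.999
finger_force: 0.0
top fin y_t -0.07833183158203126
side fin y_t -0.08251040666748048
```

View pics/end.png

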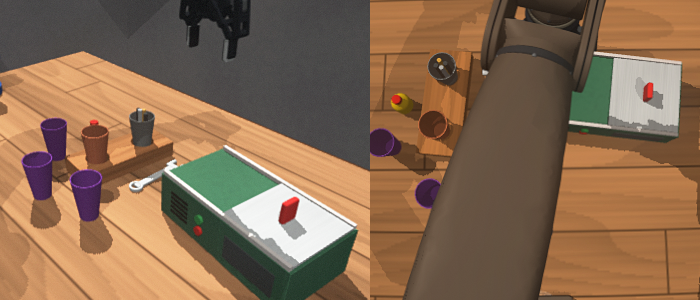

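The cover is fully shut (fin at about (289,210)), the copper cup is upright in its pocket at (95,143), the bystanders haven't moved, and the arm is clear. Handing in.

```bash
python3 -c "
from plant import ctrl
print(ctrl.sign_off())"
```

```text
the job is handed in; nothing more can be done
None
```

I handed the job in at about 28 s of the 72 s allowed: all seven balls are in the tub, the empty copper cup is upright in its original pocket about 3 mm from where it started, the cover is shut against its stop, and the punch cup, oil bottle and wrench look unmoved; sign-off returned no verdict.

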